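# Tighten the terminal nut and clip the cover on the laser head

### The job

The bridge link on the laser head's terminal block is still loose: first turn the brass thumb nut on the red collar clockwise, by hand, until it stops. Then fit the orange clip cover over the terminals and press it straight down until both latches snap into its end windows and it sits fully home on the black base, leaving the lens mount, screwdriver and screw tray where they are. Do not let go: finish with the gripper still pressing the cover down firmly, with about 10 N, so that the latches can be checked.

Things in the scene. Friction and masses are not known exactly. Their poses are not given: they have to be found in the camera images.
- laser_head: aluminium finned laser head, 140 x 320 mm, fixed to the table; origin on the table under its centre, z up, y along its length. Its deck is 80 mm above the table; the terminal block sits in the middle of the deck, lengthwise along y. Outside the block all is lower than 95 mm
- block_seat (a point): centre of the terminal block at the height of the seat, 88 mm above the table: the top of its black base flange, 74 x 148 mm, on which the cover's rim comes to rest all round. Axes as laser_head. On the flange stands a grey plinth 49 x 125 mm (x, y), 12 mm high, its edges bevelled as a lead-in. Fitted, the cover's origin is at this point and its y axis lies along this y, either way round
- nut (a joint): turn of the loose thumb nut, rad; grows as it is turned clockwise seen from above and stops at 1.30 (tight: the white mark on the nut then points at the white mark on the plinth); starts between 0 and 0.4. About 0.06 N m of friction; it does not move up or down
- nut_top (a point): centre of the top face of the loose thumb nut: a knurled brass cylinder 20 mm across and 18 mm tall, axis vertical, standing on the copper link (underside 108 mm, top 126 mm above the table); an 8 mm stud stands 5.5 mm out of its top
- latch_a (a joint): white spring latch at the block's y = +60 mm end, an upright tongue 20 mm wide, top 106 mm above the table, with a barb outwards; 0 rad at rest, about 0.2 when the cover's rim bends it inwards, back to 0 when the barb snaps into the cover's window
- latch_b (a joint): the same latch at the y = -60 mm end
- cover: orange clip cover, loose, standing right way up: a box open below, 58 x 134 mm (x, y), 51 mm high, walls and top 3 mm (inside 52 x 128 mm, 48 mm deep), 0.1 to 0.15 kg; origin in the middle of its underside, z up, y along its length; the same either way round. In each end wall a window over a 3.5 mm lip takes a latch
- cover_top (a point): middle of the cover's flat top, 51 mm above its underside; axes as cover. Along y stands a grip rib 14 mm wide (x), 60 mm long, 24 mm high. Pressing on: the lips meet the latches some 12 mm above the seat, the push grows to 10 to 20 N, drops at about 8 mm, drags at some 5 N, and the barbs snap into the windows at 3 mm; then a push takes the rim to the seat
- cover_end_a (a point): middle of the lower edge of the cover's +y end wall
- cover_end_b (a point): middle of the lower edge of the cover's -y end wall
- lens_mount: bystander: black lens ring on a steel post and round foot 52 mm across, 94 mm tall; origin under its foot
- screwdriver: bystander: blue-handled screwdriver 170 mm long, 26 mm thick, lying; origin under its middle
- screw_tray: bystander: grey tray 62 x 80 x 30 mm with a few screws; origin under its middle
- link_mid (a point): middle of the upper face of the copper bridge link, 16 x 78 mm (x, y), 108 mm above the table; axes as laser_head. A brass thumb nut holds each end: the loose one on a red collar at y = +28 mm, a tight one that does not turn on a black collar at y = -28 mm. The studs' ends, the highest points of the block, are 131.5 mm above the table
There are look-alikes about, which are no part of the job. What is meant by the cover is not blue or green, and is the larger of those in its own colour.

How it is judged:
By the outcome, as a careful person would: the job done as asked, in the order asked, and still so for the second after the job is handed in, while the arm keeps its last pose, push and grip.
It also fails if it takes over 54 s, if anything falls off the work surface, if the arm or the gripper's body presses on something with over 40 N, if the wrist force passes 120 N, or if a joint passes its speed limit or range.

### The arm

A 6-joint arm with a two-finger parallel gripper is mounted at the origin on the work surface. World frame = base frame: x ahead of the robot, y to its left, z up, the work surface at z = 0. Lengths are in mm, angles in degrees, forces in N, time in s.
With the tool pointing down it reaches from about 350 to 850 mm from the base axis. Payload 8.1 kg.
Tool frame: the origin (TCP) lies at the very end of the fingers, on their centre line; the grasp point (between the pads) lies 19 mm behind it (pinch_z is the z of the grasp point in the tool frame, in mm); z points along the fingers, y is the direction in which the jaws open and shut (so a half turn about z gives the same grasp; the last joint's range is limited). The gripper opens to 85 mm and grips with 20 to 120 N. Pads are 22 mm wide; open, the fingers measure 114 mm over their backs; the gripper's body (76 mm by 85 mm) begins 54 mm behind the grasp point. The pads swing forward as they close: fully open they stand 13 mm farther back than shut.
Start: joints at [62.945, 7.471, 85.268, -0, 87.261, -4.893], TCP at [226.315, 555.686, 231.292] pointing down, gripper open.
Joint ranges: [-169.43, 169.43], [-51.17, 129.36], [1.28, 143.12], [-76.62, 256.62], [0, 156.53], [-152.29, 152.29]. Speed limits (degrees/s): [136.94, 136.94, 159.86, 180, 180, 180].

### API

Orientations are given as [roll, pitch, yaw] about the fixed x, y, z axes, in that order (R = Rz(yaw) Ry(pitch) Rx(roll)).
In Python, from bench import * gives the robot as it stands.
- The arm moves only by the shell command python3 -m creep 'ROWS' [FORCE]. ROWS is a JSON object of lists of equal length, an entry for each row: "translation": the shift along the tool's x, y, z in mm, a list of three; "rotation": the turn, a rotation vector about the tool's x, y, z in rad, a list of three; "claw": the finger opening in mm, from 0 to 85.4. In form: {"translation": [[dx, dy, dz], ...], "rotation": [[ax, ay, az], ...], "claw": [claw, ...]}. A call has 1 to 10 rows; each row shifts and turns the commanded pose from where the row before left it, along the tool's axes as they then stand; what a row does not reach is not made up. A row lasts 1/10 s, in which the tool goes at most 50 mm and 8.59 degrees, less where a joint would pass 70% of its speed; a pose out of reach is approached as far as the arm can. A call is refused whole if a number of a shift passes 50 or a number of a turn 0.15, either way. A call with a gripper value outside its range is refused whole. The fingers move at their own pace and stop on an object; FORCE is the grip in N (left out, the last holds). Time passes only in rows, so rows that do not move let the fingers close. It gives the time, the measured TCP pose, the force and the opening at its end, in the units of the state.
- sense(): the state, without advancing time (a new reading comes with each control period).
- snapshot(name): name is "side" or "top"; returns a dict with "frame" (400x640x3 uint8, red, green, blue), "intrinsics" (3x3 intrinsics, pixels), "dist" ([k1, k2, p1, p2, k3] as OpenCV has them; the pictures are not rectified), "extrinsics" (4x4, takes a point from camera to world coordinates). Camera axes: x right, y up, looking along -z (the intrinsics and any distortion apply to the point x, -y, -z); pixel columns grow to the right and rows downward; lengths in mm; the calibration is good to about 2 mm. A picture is of the moment at which its call begins. There is no depth.
- hand_in(): hands the job in, once; it reports no verdict.
The state is a dict: "time": time; "joint_pos": joint angles; "qd": joint speeds; "joint_efforts": joint torques, N m; "tool_pos": TCP position; "tcp_rot": TCP orientation; "ft_force": force on the tool from outside, world axes, zero at the start; "wrist_torque": the same for the moment, N m; "finger_gap": finger opening in mm.
Only numpy, scipy, OpenCV 4.12 (cv2) and the standard library are available. Lean on these libraries where they do the work, as an engineer would, in place of code of your own. Each camera call takes 0.05 s, during which the arm holds its last target.

## Working session

There is one attempt and no reset: what is moved stays moved. The work goes in short steps, Python scripts to look and compute and a shell command to move; the robot and the scene stay as the last step left them, time stands still between calls to the robot, and variables do not carry over. Pictures are saved under pics/ and viewed, and the job is handed in when it is done.

```bash
ls; mkdir -p pics
python3 - <<'E'
from bench import *
import cv2, numpy as np
print(sense())
for n in ("side","top"):
    s=snapshot(n); cv2.imwrite(f"pics/{n}0.png",s["frame"][:,:,::-1]); print(n,np.round(s["intrinsics"],1),s["dist"],np.round(s["extrinsics"],3))
E
```

```text
pics
{'time': 0.0, 'joint_pos': array([ 6.29444538e+01,  7.51396625e+00,  8.53291382e+01,  7.43677005e-04,
        8.72615893e+01, -4.89375381e+00]), 'qd': array([-0.06370256,  0.02394745,  0.08137697,  0.00931011, -0.04278625,
        0.08348235]), 'joint_efforts': array([-1.72950618e-03, -5.69396031e+01, -5.00549948e+01, -5.70486081e-04,
        1.50756910e-02,  3.92947499e-06]), 'tool_pos': array([226.06642814, 555.19299008, 230.25768744]), 'tcp_rot': array([-1.79895751e+02, -9.67129549e-03,  1.57838163e+02]), 'ft_force': array([ 0.40796032,  0.82873883, -0.6397808 ]), 'wrist_torque': array([ 0.06437405,  0.00879451, -0.02781289]), 'finger_gap': 84.97419691457186}
side [[428.8   0.  323.7]
 [  0.  428.8 200.1]
 [  0.    0.    1. ]] [-0.02209422  0.          0.          0.          0.        ] [[ 9.640000e-01  1.460000e-01 -2.220000e-01  2.828730e+02]
 [-2.660000e-01  5.310000e-01 -8.050000e-01 -1.164809e+03]
 [ 1.000000e-03  8.350000e-01  5.500000e-01  8.918900e+02]
 [ 0.000000e+00  0.000000e+00  0.000000e+00  1.000000e+00]]
top [[439.3   0.  319.6]
 [  0.  439.3 201.5]
 [  0.    0.    1. ]] [-0.07888503  0.          0.          0.          0.        ] [[ 1.200000e-02  9.860000e-01 -1.690000e-01  3.780370e+02]
 [-1.000000e+00  1.100000e-02 -7.000000e-03 -1.014600e+01]
 [-5.000000e-03  1.690000e-01  9.860000e-01  1.339296e+03]
 [ 0.000000e+00  0.000000e+00  0.000000e+00  1.000000e+00]]
```

View pics/side0.png

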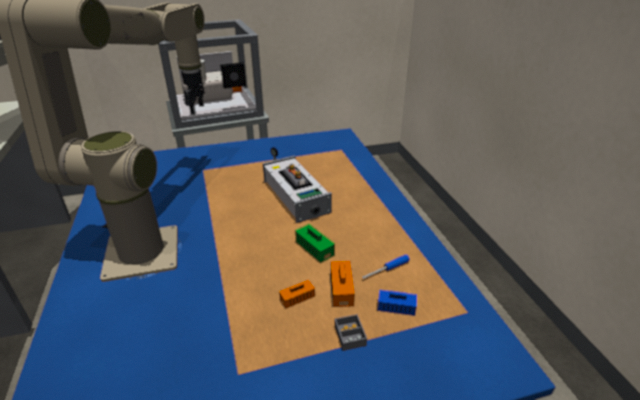

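View pics/top0.png

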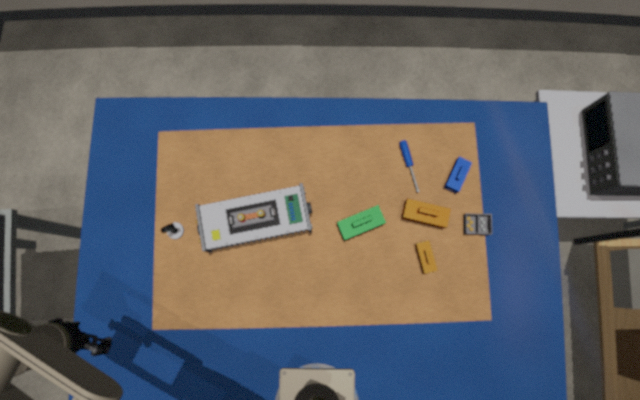

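The top view shows the larger orange cover at about (426,213), the small orange look-alike at (427,257), and the laser head at (254,218). I'll zoom in on both.

```bash
cat > h.py <<'E'
from bench import *
import cv2, numpy as np
def ray(s,px):
    K=np.array(s["intrinsics"]);d=np.array(s["dist"],float);T=np.array(s["extrinsics"])
    u=cv2.undistortPoints(np.array(px,float).reshape(-1,1,2),K,d).reshape(-1,2)
    c=np.c_[u[:,0],-u[:,1],-np.ones(len(u))]
    return T[:3,3],c@T[:3,:3].T
def onz(s,px,z):
    o,d=ray(s,px); return o+d*((z-o[2])/d[:,2])[:,None]
def proj(s,P):
    K=np.array(s["intrinsics"]);d=np.array(s["dist"],float);T=np.array(s["extrinsics"])
    c=(np.atleast_2d(P)-T[:3,3])@T[:3,:3]; c=c*[1,-1,-1]
    return cv2.projectPoints(c,np.zeros(3),np.zeros(3),K,d)[0].reshape(-1,2)
def tri(s1,p1,s2,p2):
    o1,d1=ray(s1,[p1]);o2,d2=ray(s2,[p2]);d1=d1[0];d2=d2[0]
    A=np.c_[d1,-d2];t=np.linalg.lstsq(A,o2-o1,rcond=None)[0]
    a=o1+t[0]*d1;b=o2+t[1]*d2
    return (a+b)/2,np.linalg.norm(a-b)
def crop(s,x,y,w,h,k,name):
    im=s["frame"][y:y+h,x:x+w,::-1]
    cv2.imwrite("pics/"+name,cv2.resize(im,None,fx=k,fy=k,interpolation=cv2.INTER_CUBIC))
E
python3 - <<'E'
from h import *
t=snapshot("top");s=snapshot("side")
np.save("t0.npy",t,allow_pickle=True);np.save("s0.npy",s,allow_pickle=True)
crop(t,190,175,130,85,6,"t_head.png");crop(s,255,145,90,80,7,"s_head.png")
crop(t,330,130,170,150,4,"t_cov.png");crop(s,270,220,160,130,4,"s_cov.png")
E
```

```text
(no output)
```

View pics/t_head.png

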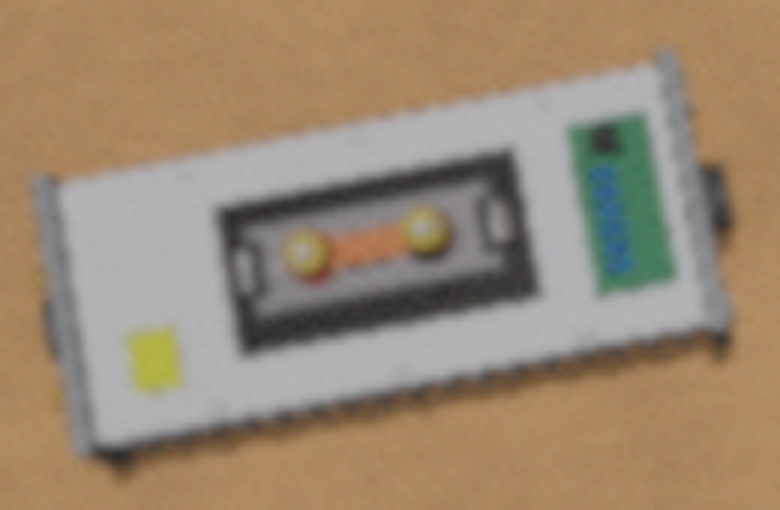

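View pics/s_head.png

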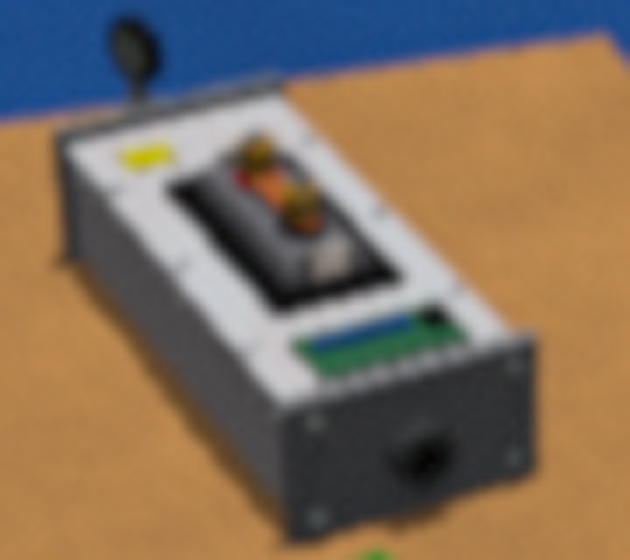

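View pics/t_cov.png

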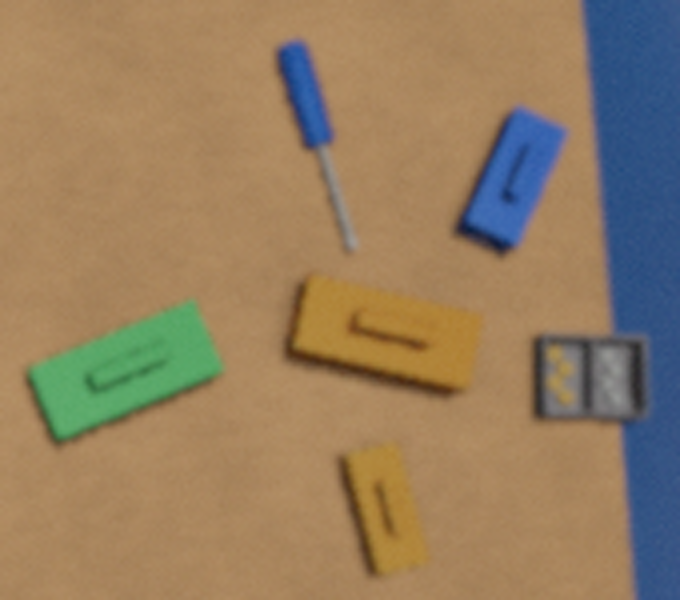

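View pics/s_cov.png

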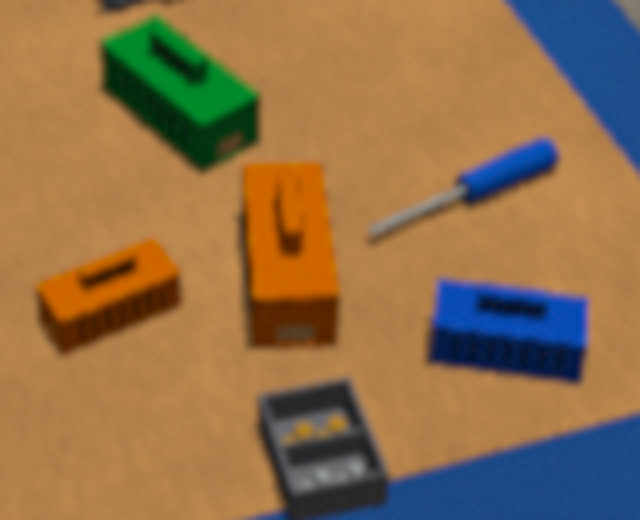

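The nut to turn is the left one in the top view, at about (241,217), with red at its base. That puts the head's +y along roughly world +y. Next I'll measure it properly.

```bash
cat > meas.py <<'E'
from h import *
def up(s,x,y,w,h,k=8): return cv2.resize(s["frame"][y:y+h,x:x+w],None,fx=k,fy=k,interpolation=cv2.INTER_CUBIC)
def rect(mask,x,y,k=8):
    c=max(cv2.findContours(mask.astype(np.uint8),cv2.RETR_EXTERNAL,cv2.CHAIN_APPROX_NONE)[0],key=cv2.contourArea)
    return c,(c.reshape(-1,2)+.5)/k-.5+[x,y]
def fit(P):  # world pts on plane -> min rect
    r=cv2.minAreaRect(P[:,:2].astype(np.float32)); b=cv2.boxPoints(r)
    e=[b[1]-b[0],b[2]-b[1]]; L=max(e,key=np.linalg.norm)
    a=np.degrees(np.arctan2(L[1],L[0]))%180
    return np.array(r[0]),sorted(r[1]),a
E
python3 - <<'E'
from meas import *
t=np.load("t0.npy",allow_pickle=True).item();s=np.load("s0.npy",allow_pickle=True).item()
# flange dark
x,y,w,h=222,195,62,42
I=up(t,x,y,w,h); m=I.max(2)<95; m=cv2.morphologyEx(m.astype(np.uint8),cv2.MORPH_OPEN,np.ones((5,5)))
c,p=rect(m,x,y); print("flange",fit(onz(t,p,88)))
# copper/brass
hsv=cv2.cvtColor(I,cv2.COLOR_RGB2HSV)
m=((hsv[...,1]>90)&(hsv[...,0]<40)); c,p=rect(m,x,y); print("link+nuts",fit(onz(t,p,117)))
# nut picks
p=[[190+307/6-.4,175+253/6-.4],[190+427/6-.4,175+230/6-.4]]; P=onz(t,p,126); print("nuts top",P, P.mean(0))
# cover top
for (x,y,w,h,z,n) in [(395,190,65,45,51,"big"),(410,235,32,45,30,"small")]:
    I=up(t,x,y,w,h);hsv=cv2.cvtColor(I,cv2.COLOR_RGB2HSV)
    m=(hsv[...,1]>190)&(hsv[...,0]<25)
    print(hsv[180,200]); 
    for v in (60,100,130,150):
        mm=m&(hsv[...,2]>v); c,p=rect(mm,x,y); print(n,v,fit(onz(t,p,z)))
    cv2.imwrite(f"pics/m_{n}.png",(m&(hsv[...,2]>130)).astype(np.uint8)*255)
E
```

```text
flange (array([546.07702637, 191.32687378]), [70.57369995117188, 144.0883026123047], np.float32(102.08811))
link+nuts (array([544.91119385, 188.73338318]), [23.197227478027344, 72.39830017089844], np.float32(101.2013))
nuts top [[539.97560132 218.02104925 126.        ]
 [551.45055651 162.25978416 126.        ]] [545.71307891 190.14041671 126.        ]
[ 15 186 119]
big 60 (array([ 529.73535156, -350.85665894]), [5.072168350219727, 31.012941360473633], np.float32(75.673004))
big 100 (array([ 530.48248291, -352.18392944]), [2.9675724506378174, 28.81066131591797], np.float32(75.67293))
big 130 (array([ 558.48883057, -345.5043335 ]), [5.693012237548828, 7.684617042541504], np.float32(161.32819))
big 150 (array([ 554.95874023, -344.75558472]), [0.0, 0.0], np.float32(0.0))
[ 16 125 167]
small 60 (array([ 441.9524231 , -298.44561768]), [2.876453399658203, 4.8021626472473145], np.float32(10.229746))
small 100 (array([ 442.09326172, -298.55075073]), [2.4285576343536377, 5.015752792358398], np.float32(19.699268))
small 130 (array([ 423.70324707, -320.64276123]), [0.0, 0.5175994038581848], np.float32(44.89012))Traceback (most recent call last):
  File "<stdin>", line 18, in <module>
  File "meas.py", line 4, in rect
    c=max(cv2.findContours(mask.astype(np.uint8),cv2.RETR_EXTERNAL,cv2.CHAIN_APPROX_NONE)[0],key=cv2.contourArea)
ValueError: max() iterable argument is empty
```

Run:
```python
from meas import *
t=np.load("t0.npy",allow_pickle=True).item();s=np.load("s0.npy",allow_pickle=True).item()
for (x,y,w,h,z,n) in [(395,190,65,45,51,"big"),(410,235,32,45,30,"small")]:
    I=up(t,x,y,w,h);hsv=cv2.cvtColor(I,cv2.COLOR_RGB2HSV)
    hsv0=cv2.cvtColor(t["frame"][y:y+h,x:x+w],cv2.COLOR_RGB2HSV)
    print(hsv0[h//2,::4].tolist())
    for v in (150,165,180):
      for b in (60,120,140):
        m=(hsv[...,1]>v)&(hsv[...,2]>b)&(hsv[...,0]<30); 
        if m.any(): c,p=rect(cv2.morphologyEx(m.astype(np.uint8),cv2.MORPH_CLOSE,np.ones((9,9))),x,y); print(n,v,b,fit(onz(t,p,z)))
```

```text
[[16, 112, 173], [16, 120, 162], [16, 197, 109], [19, 168, 178], [19, 163, 178], [18, 172, 173], [15, 181, 120], [17, 193, 143], [19, 174, 167], [19, 172, 175], [19, 174, 176], [19, 180, 174], [19, 172, 176], [19, 174, 176], [16, 122, 169], [16, 116, 172], [16, 113, 172]]
big 150 60 (array([ 565.34967041, -316.02526855]), [66.91596221923828, 140.19143676757812], np.float32(77.05896))
big 150 120 (array([ 567.73339844, -318.61407471]), [61.40025329589844, 136.16366577148438], np.float32(76.86486))
big 150 140 (array([ 569.5168457 , -319.32992554]), [58.94811248779297, 135.430419921875], np.float32(76.14346))
big 165 60 (array([ 565.37536621, -315.65377808]), [63.14848709106445, 136.58575439453125], np.float32(77.27576))
big 165 120 (array([ 567.98699951, -317.9251709 ]), [58.182289123535156, 133.1727752685547], np.float32(76.54518))
big 165 140 (array([ 568.65911865, -318.80770874]), [56.23270797729492, 131.7813720703125], np.float32(76.697975))
big 180 60 (array([ 540.51171875, -306.01629639]), [9.263486862182617, 125.25872039794922], np.float32(78.11188))
big 180 120 (array([ 565.02
[... 679 characters left out ...]
mall 165 60 (array([ 437.95495605, -317.67059326]), [42.96208953857422, 86.87484741210938], np.float32(14.934701))
small 165 120 (array([ 438.42974854, -319.50750732]), [38.97001266479492, 87.02964782714844], np.float32(14.379411))
small 165 140 (array([ 438.60827637, -320.23291016]), [37.45047378540039, 87.05764770507812], np.float32(14.308177))
small 180 60 (array([ 438.23306274, -318.72537231]), [9.651480674743652, 37.73706817626953], np.float32(14.4572115))
small 180 120 (array([ 438.23306274, -318.72537231]), [9.651480674743652, 37.73706817626953], np.float32(14.4572115))
small 180 140 (array([ 423.22561646, -319.86376953]), [4.217309474945068, 10.302480697631836], np.float32(46.56608))
```

The head's y axis is at about 101.7° with its centre near (545.8, 190.5). The loose nut is near (540, 218). The cover is near (568.7, -318.8) with its long axis at 76.5°. I'll move to above the nut.

```bash
python3 -m creep '{"translation":[[-42,-19.3,7],[-42,-19.3,7],[-42,-19.3,7],[-42,-19.3,7],[-42,-19.3,7],[-42,-19.3,7],[-42,-19.3,7],[-42,-19.3,7],[-42,-19.3,7],[-40,-19.3,4]],"rotation":[[0,0,0],[0,0,0],[0,0,0],[0,0,0],[0,0,0],[0,0,0],[0,0,0],[0,0,0],[0,0,0],[0,0,0]],"claw":[45,45,45,45,45,45,45,45,45,45]}' 40
python3 -m creep '{"translation":[[0,0,0],[0,0,0]],"rotation":[[0,0,0],[0,0,0]],"claw":[45,45]}'
python3 - <<'E'
from h import *
t=snapshot("top");s=snapshot("side");crop(t,190,175,130,85,6,"t1.png");crop(s,230,100,130,125,5,"s1.png")
x=sense();print(x["time"],x["tool_pos"],x["tcp_rot"],x["ft_force"],x["wrist_torque"],x["finger_gap"])
E
```

```text
time: 1.2
tool_pos: [541.4, 217.4, 163.5]
tcp_rot: [-180.0, -0.0, 157.8]
ft_force: [-0.8, 1.7, 1.3]
finger_gap: 44.9
time: 1.4
tool_pos: [540.9, 218.2, 163.7]
tcp_rot: [-180.0, -0.1, 157.7]
ft_force: [0.6, -0.1, 0.7]
finger_gap: 44.7
1.5 [540.13320836 219.79747185 164.16731708] [ 1.79998670e+02 -3.46949388e-02  1.57857881e+02] [-0.08163291  0.39368745 -0.33805998] [ 0.02800245 -0.01341444  0.01754223] 44.999351510709666
```

View pics/t1.png

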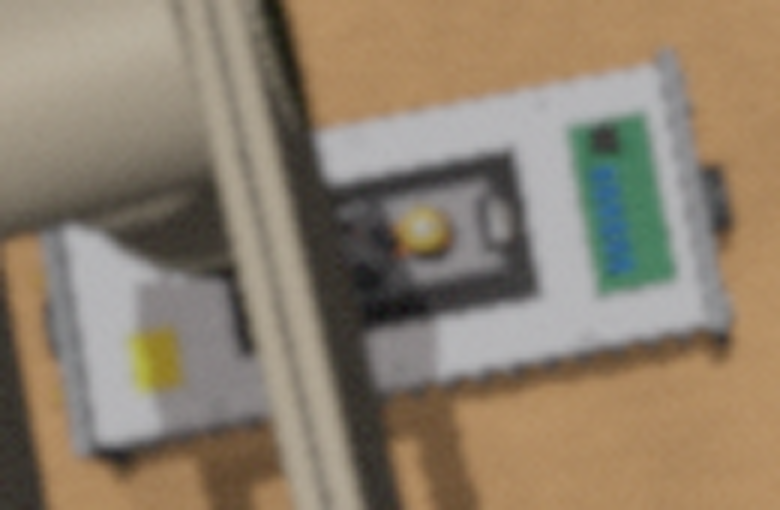

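View pics/s1.png

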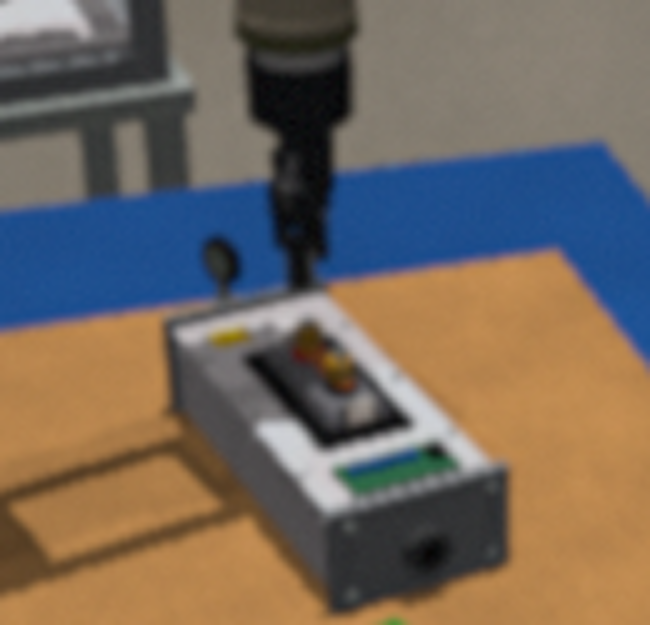

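The top view is blocked by the forearm. In the side view the fingertips are above the nut. I'll triangulate the nut from the first pair of pictures to cross-check its position.

Run:
```python
from meas import *
t=np.load("t0.npy",allow_pickle=True).item();s=np.load("s0.npy",allow_pickle=True).item()
print("proj nut", proj(s,[[540,218,126],[540,218,108],[551.4,162.3,126],[551.4,162.3,108]]))
# brass blobs in side picture
x,y,w,h=280,155,35,30
I=up(s,x,y,w,h,20);cv2.imwrite("pics/s_nuts.png",I[:,:,::-1])
for nm,p in (("loose",(255+258/7,145+152/7)),("tight",(255+300/7,145+202/7))):
    print(nm,p)
x=sense(); print(proj(s,[x["tool_pos"]]))
# covers: top corners in side vs predicted
c=np.array([568.7,-318.8,51]);a=np.radians(-13.5);R=np.array([[np.cos(a),-np.sin(a)],[np.sin(a),np.cos(a)]])
q=np.array([[29,67],[-29,67],[-29,-67],[29,-67]])@R.T
P=np.c_[q+c[:2],np.full(4,51)];print(proj(s,P),proj(t,P))
```

```text
proj nut [[291.45015686 164.47388574]
 [291.64532946 168.71591532]
 [297.70080065 171.22286551]
 [297.86197631 175.53791545]]
loose (291.85714285714283, 166.71428571428572)
tight (297.85714285714283, 173.85714285714286)
[[290.96436409 155.08033431]]
[[349.87238153 259.04067789]
 [330.22286003 259.46853649]
 [332.50278641 292.65382386]
 [354.04204351 292.13410829]] [[406.42621975 197.79422132]
 [402.28370282 216.47263939]
 [446.21150896 227.36476251]
 [450.0340141  208.59233113]]
```

View pics/s_nuts.png

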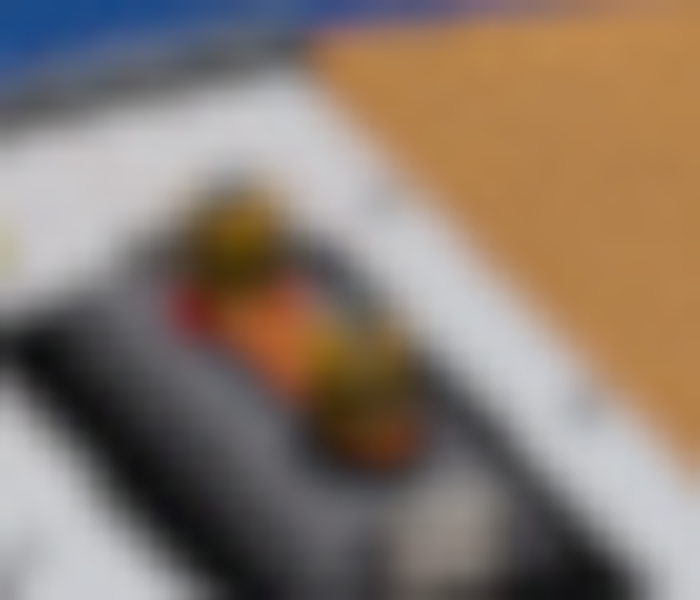

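```bash
python3 -m creep '{"translation":[[0,-1.4,12],[0,0,14],[0,0,14],[0,0,9],[0,0,4],[0,0,0]],"rotation":[[0,0,0],[0,0,0],[0,0,0],[0,0,0],[0,0,0],[0,0,0]],"claw":[45,45,45,45,45,45]}' 40
python3 -m creep '{"translation":[[0,0,0],[0,0,0],[0,0,0],[0,0,0],[0,0,0]],"rotation":[[0,0,0],[0,0,0],[0,0,0],[0,0,0],[0,0,0]],"claw":[10,10,10,10,10]}' 40
python3 - <<'E'
from h import *
s=snapshot("side");crop(s,260,130,70,70,8,"s2.png")
x=sense();print(x["time"],x["tool_pos"],x["tcp_rot"],x["ft_force"],x["wrist_torque"],x["finger_gap"])
E
```

```text
time: 2.1
tool_pos: [539.4, 217.9, 110.1]
tcp_rot: [-179.9, -0.1, 157.8]
ft_force: [-0.8, 0.9, 0.5]
finger_gap: 45.1
time: 2.6
tool_pos: [540.5, 217.6, 112.2]
tcp_rot: [180.0, 0.1, 157.8]
ft_force: [-3.3, -4.1, 5.2]
finger_gap: 18.0
2.65 [540.48669789 217.64302618 112.24584896] [1.79998153e+02 5.44438893e-02 1.57825774e+02] [-2.4504819  -4.03144968  5.66045489] [-0.61990223  0.47585103  0.01044188] 17.840698953705534
```

View pics/s2.png

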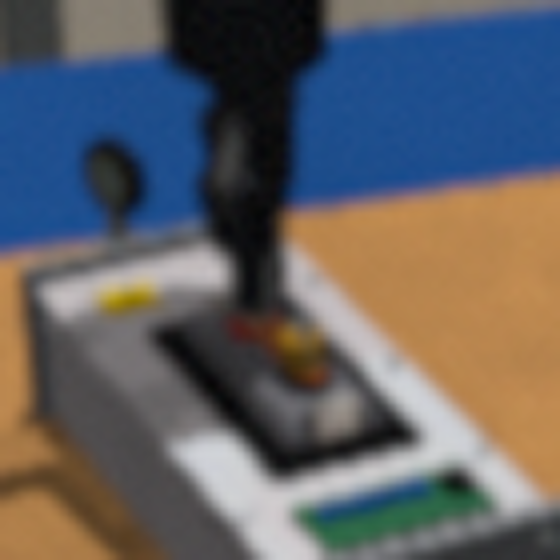

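```bash
python3 -m creep '{"translation":[[0,-0.8,-0.8],[0,0,0]],"rotation":[[0,0,0],[0,0,0]],"claw":[10,10]}' 50
python3 - <<'E'
from h import *
x=sense();print(x["time"],x["tool_pos"],x["tcp_rot"],x["ft_force"],x["wrist_torque"],x["finger_gap"])
E
python3 -m creep '{"translation":[[0,0,0],[0,0,0],[0,0,0],[0,0,0]],"rotation":[[0,0,0.1],[0,0,0.1],[0,0,0.1],[0,0,0.1]],"claw":[10,10,10,10]}'
python3 - <<'E'
from h import *
x=sense();print(x["time"],x["tool_pos"],x["tcp_rot"],x["ft_force"],x["wrist_torque"],x["finger_gap"])
E
```

```text
time: 2.85
tool_pos: [540.4, 217.6, 112.4]
tcp_rot: [179.9, 0.1, 157.8]
ft_force: [2.9, 0.7, -0.8]
finger_gap: 17.5
2.85 [540.39275195 217.55797035 112.37770957] [1.79920243e+02 6.00729392e-02 1.57832524e+02] [ 2.88840917  0.66995928 -0.75562262] [ 0.0968613 -0.4532765 -0.0607445] 17.516799092368817
time: 3.25
tool_pos: [540.0, 217.0, 112.4]
tcp_rot: [-180.0, 0.0, 134.7]
ft_force: [-1.3, -3.3, 2.0]
finger_gap: 17.6
3.25 [540.02170327 216.97717873 112.38208062] [-1.79999087e+02  3.63724031e-02  1.34687113e+02] [-1.34574558 -3.25568925  2.0188235 ] [-0.49109141  0.06106965  0.1180783 ] 17.557584408644693
```

```bash
P='from h import *
x=sense();print(x["time"],x["tool_pos"].round(1),x["tcp_rot"].round(1),x["ft_force"].round(1),x["wrist_torque"].round(3),round(x["finger_gap"],2),x["joint_pos"].round(1)[5],x["joint_efforts"].round(3)[5])'
echo "$P" > st.py
python3 -m creep '{"translation":[[0,0,0],[0,0,0],[0,0,0],[0,0,0]],"rotation":[[0,0,0.1],[0,0,0.1],[0,0,0.1],[0,0,0.1]],"claw":[10,10,10,10]}' >/dev/null; python3 st.py
python3 -m creep '{"translation":[[0,0,0]],"rotation":[[0,0,0.1]],"claw":[10]}' >/dev/null; python3 st.py
python3 -m creep '{"translation":[[0,0,0]],"rotation":[[0,0,0.05]],"claw":[10]}' >/dev/null; python3 st.py
python3 -m creep '{"translation":[[0,0,0]],"rotation":[[0,0,0.05]],"claw":[10]}' >/dev/null; python3 st.py
python3 -m creep '{"translation":[[0,0,0]],"rotation":[[0,0,0.05]],"claw":[10]}' >/dev/null; python3 st.py
python3 -m creep '{"translation":[[0,0,0]],"rotation":[[0,0,0.05]],"claw":[10]}' >/dev/null; python3 st.py
```

```text
3.65 [539.4 216.6 112.3] [-179.9    0.   111.8] [-3.9 -4.9  5. ] [-0.749  0.624  0.107] 17.34 -4.9 -2.004
3.75 [539.2 216.5 112.3] [-1.799e+02  1.000e-01  1.060e+02] [-5.1 -5.2  6.3] [-0.724  0.847  0.073] 17.99 0.8 -2.003
3.85 [539.2 216.5 112.3] [-1.799e+02  1.000e-01  1.032e+02] [-4.7 -5.3  6.1] [-0.824  0.845  0.061] 17.51 3.7 -0.133
3.95 [539.1 216.5 112.3] [-1.799e+02  1.000e-01  1.004e+02] [-5.6 -4.8  6.9] [-0.847  0.88   0.072] 17.53 6.5 -0.881
4.05 [539.  216.4 112.3] [-1.799e+02  1.000e-01  9.760e+01] [-6.  -6.6  6.5] [-0.842  1.006  0.064] 17.86 9.3 -0.96
4.15 [538.9 216.4 112.3] [-1.799e+02  1.000e-01  9.470e+01] [-6.3 -6.1  7.8] [-0.885  1.071  0.591] 17.74 12.2 -0.55
```

```bash
python3 -m creep '{"translation":[[0,0,0]],"rotation":[[0,0,0.04]],"claw":[10]}' >/dev/null; python3 st.py
python3 -m creep '{"translation":[[0,0,0],[0,0,0]],"rotation":[[0,0,0],[0,0,0]],"claw":[10,10]}' >/dev/null; python3 st.py
```

```text
4.25 [538.8 215.4 112.1] [-179.8    0.2   92.4] [ -6.9 -11.3  10.6] [-1.579  1.208 -0.036] 17.65 14.4 -0.698
4.45 [538.8 215.3 112.2] [-179.8    0.2   92.5] [ -7.7 -10.8   8.4] [-1.844  1.266  0.026] 17.48 14.4 0.03
```

```bash
python3 -m creep '{"translation":[[0,0,0],[0,0,0]],"rotation":[[0,0,0],[0,0,0]],"claw":[10,10]}' 80 >/dev/null; python3 st.py
python3 -m creep '{"translation":[[0,0,0]],"rotation":[[0,0,0.05]],"claw":[10]}' >/dev/null; python3 st.py
python3 -m creep '{"translation":[[0,0,0]],"rotation":[[0,0,0.05]],"claw":[10]}' >/dev/null; python3 st.py
```

```text
4.65 [538.8 215.3 112.3] [-179.8    0.2   92.5] [ -7.5 -10.4   8.6] [-1.766  1.247 -0.003] 16.21 14.4 -0.034
4.75 [538.7 215.3 112.3] [-179.8    0.2   89.6] [ -8.8 -10.9   9.3] [-1.797  1.524  0.139] 16.75 17.2 -1.771
4.85 [538.5 215.2 112.3] [-179.8    0.2   86.7] [ -9.1 -12.2  10. ] [-1.778  1.706  0.8  ] 16.05 20.2 -0.336
```

```bash
python3 -m creep '{"translation":[[0,0,0]],"rotation":[[0,0,0.03]],"claw":[10]}' >/dev/null; python3 st.py
python3 -m creep '{"translation":[[0,0,0]],"rotation":[[0,0,0]],"claw":[10]}' >/dev/null; python3 st.py
python3 -m creep '{"translation":[[0,0,0]],"rotation":[[0,0,0.03]],"claw":[10]}' >/dev/null; python3 st.py
```

```text
4.95 [538.5 215.3 112.3] [-179.8    0.2   85. ] [ -9.4 -11.1  10.3] [-1.824  1.66   1.168] 16.36 21.9 0.876
5.05 [538.4 215.2 112.3] [-179.8    0.2   85.1] [ -9.4 -10.5  10.6] [-1.881  1.669  0.998] 16.67 21.8 1.518
5.15 [538.5 215.7 112.1] [-179.8    0.2   83.4] [-9.  -9.   9.5] [-1.45   1.27   0.942] 16.37 23.5 -0.334
```

The torque is about 1 N m, well above the 0.06 N m of friction, so the nut is at its stop. I'll release it, rise and move toward the cover, then check the mark.

```bash
python3 -m creep '{"translation":[[0,0,0],[0,0,0],[0,0,0],[0,0,-15],[0,0,-25],[0,0,-25],[0,0,0]],"rotation":[[0,0,0],[0,0,0],[0,0,0],[0,0,0],[0,0,0],[0,0,0],[0,0,0]],"claw":[45,45,45,45,45,45,45]}' 60 >/dev/null; python3 st.py
```

```text
5.85 [542.6 218.2 183.2] [179.6  -0.2  83.4] [ 0.4 -0.1  0.4] [ 0.005 -0.029  0.003] 45.04 23.5 0.004
```

```bash
python3 -m creep '{"translation":[[0,0,0],[0,0,0]],"rotation":[[0,0,0],[0,0,0]],"claw":[45,45]}' >/dev/null; python3 st.py
```

```text
6.05 [539.4 217.2 176.6] [-180.     0.    83.4] [-0.4 -0.1 -0.2] [ 0.002  0.057 -0.032] 44.93 23.5 -0.002
```

```bash
python3 -m creep '{"translation":[[-44,7.5,0],[-44,7.5,0],[-44,7.5,0],[-44,7.5,0],[-44,7.5,4],[-44,7.5,8],[-44,7.5,8],[-44,7.5,10],[-44,7.5,10],[-44,7.5,0]],"rotation":[[0,0,0],[0,0,0],[0,0,0],[0,0,0],[0,0,0],[0,0,0],[0,0,0],[0,0,0],[0,0,0],[0,0,0]],"claw":[45,45,45,45,45,45,45,45,45,45]}' 60
python3 - <<'E'
from h import *
t=snapshot("top");crop(t,190,175,130,85,6,"t3.png");crop(t,225,200,35,30,20,"t3n.png");crop(t,395,180,70,60,10,"t3c.png")
s=snapshot("side");crop(s,280,155,35,30,20,"s3n.png")
np.save("t3.npy",t,allow_pickle=True);np.save("s3.npy",s,allow_pickle=True)
E
```

```text
time: 7.05
tool_pos: [561.4, -229.4, 133.8]
tcp_rot: [-179.7, -0.1, 83.4]
ft_force: [0.5, 0.8, 0.0]
finger_gap: 45.0
```

View pics/t3n.png

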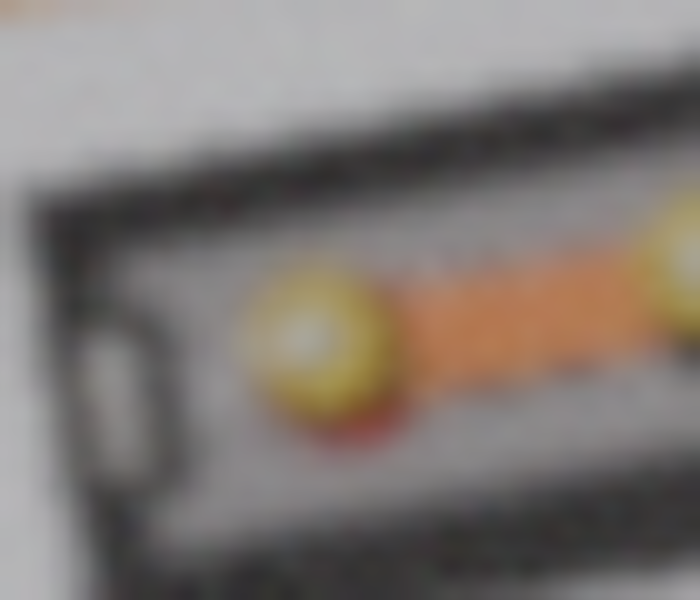

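View pics/s3n.png

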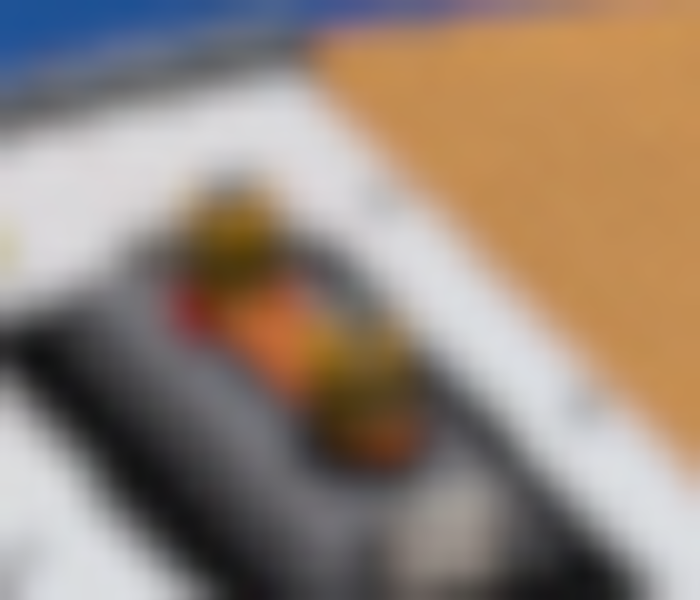

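Run:
```python
from h import *
t=np.load("t0.npy",allow_pickle=True).item()
crop(t,225,200,35,30,20,"t0n.png")
```

```text
(no output)
```

View pics/t0n.png

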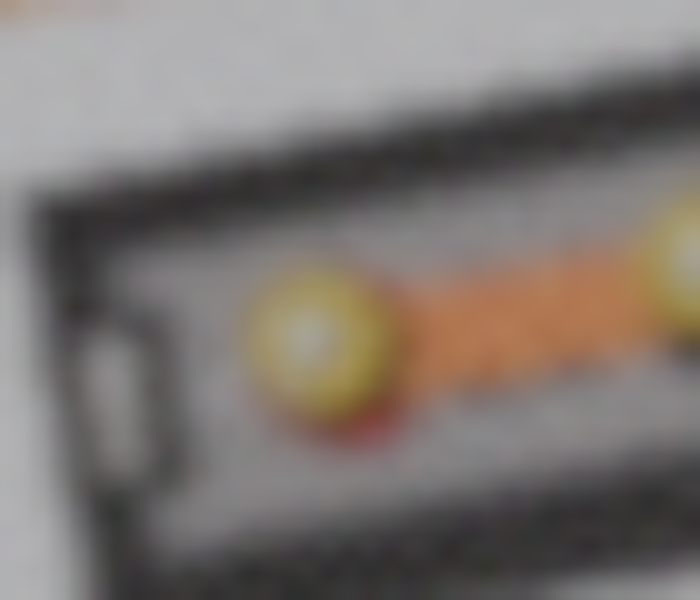

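View pics/t3c.png

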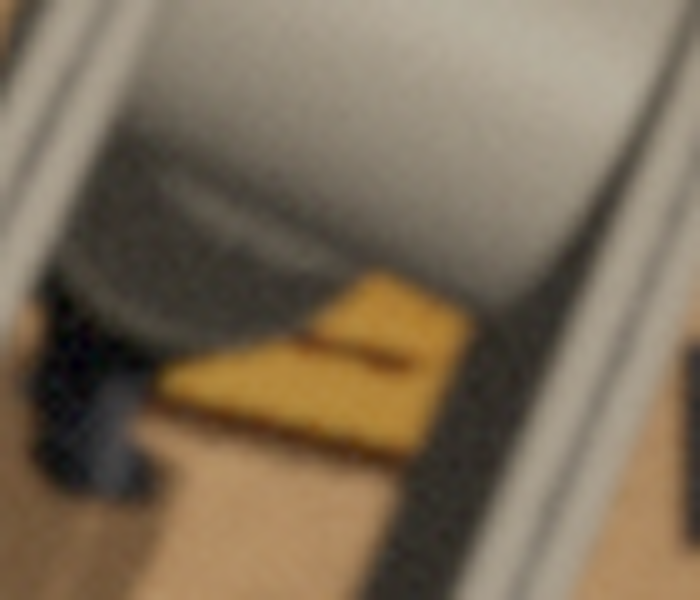

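Run:
```python
from h import *
a=np.load("t0.npy",allow_pickle=True).item()["frame"][205:228,230:252].astype(int)
b=np.load("t3.npy",allow_pickle=True).item()["frame"][205:228,230:252].astype(int)
print("blue now"); print(b[6:18,4:18,2]); print("diff");print((b-a)[6:18,4:18,2])
t=np.load("t0.npy",allow_pickle=True).item()
c=np.array([539.7,217.9]);import math
for deg in (101.7,191.7,281.7,11.7):
    print(deg, proj(t,[[c[0]+7*math.cos(math.radians(deg)),c[1]+7*math.sin(math.radians(deg)),126]])-[234,211], proj(t,[[c[0]+18*math.cos(math.radians(deg)),c[1]+18*math.sin(math.radians(deg)),100]])-[234,211])
```

```text
blue now
[[ 74  76  84  91  96 106 109 113 120 125 128 129 133 134]
 [108 110 117 121 121 122 120 124 128 131 134 135 136 132]
 [125 128 131 131 122 116 112 114 115 119 125 124 132 124]
 [134 134 134 126 119 107 105 100  92  90  95 106 108 107]
 [130 135 131 123 114 119 123 111  87  73  71  85  93  91]
 [123 132 136 129 127 142 147 128 100  75  63  70  84  83]
 [120 135 137 134 131 142 144 124  97  70  55  69  77  82]
 [124 139 141 128 116 112 111  98  82  60  57  65  74  86]
 [122 142 143 124  99  79  78  75  60  54  51  73  92 100]
 [118 137 139 128 106  81  62  61  49  47  59  87 111 125]
 [107 127 133 132 119 103  85  71  68  72  87 109 127 134]
 [102 120 134 135 130 125 116 106 103 106 119 130 133 138]]
diff
[[  3   2  -1   1  -2   3   0   2   0   4   4   1   6   3]
 [  7   6   6   4   2   1   2   6   6   1   3   4   3   0]
 [  0   2   5   4  -1   0   2   9   9   5   5  -3   7   3]
 [  5   2   3   2   6   3   5   6   1   2   1   2   0   4]
 [  3   3   1  10   4   4   1   5   1   2  -1   6   6   6]
 [  2   0   9  17  11   9   3   2   4   0   0   5   8   5]
 [ -2   8   9  21  22  12   4   3   5   0  -4   8   0   4]
 [  4   6   6   9   8  -5  -5  -4  -1   2   0   0  -5   6]
 [  3   4   5   1  -6 -27 -15  -3  -5   1  -4   1   0   2]
 [  3   3   1   1  -5 -13 -17  -1  -2  -2  -3  -2   1   2]
 [  1   2   3   2   1   0  -2   0   3  -2   0   0   5   2]
 [  2   0   4   5   4   2   3   1   5   2   6   5   2   7]]
101.7 [[4.34859239 6.33899454]] [[2.26892228 8.28293278]]
191.7 [[7.21069092 8.30415163]] [[ 9.48485295 13.24454572]]
281.7 [[9.26320133 5.39075436]] [[14.64962548  5.89420487]]
11.7 [[6.4018061  3.43022849]] [[7.43826121 0.96188024]]
```

The mark on the nut has moved round to point along the head's +y axis, toward the latch side. Its change of about 60° agrees with the turn, so the nut is tight. Next, move over the cover.

```bash
python3 -m creep '{"translation":[[-44,8.7,5],[-44,8.8,5],[0,0,0],[0,0,0],[0,0,0]],"rotation":[[0,0,0],[0,0,0],[0,0,0.12],[0,0,0],[0,0,0]],"claw":[45,45,45,45,45]}'
python3 - <<'E'
from h import *
t=snapshot("top");crop(t,395,180,70,60,8,"t4.png")
s=snapshot("side");crop(s,300,190,80,120,6,"s4.png")
E
python3 st.py
```

```text
time: 7.65
tool_pos: [570.2, -316.9, 126.1]
tcp_rot: [-179.9, -0.1, 76.7]
ft_force: [-0.5, -0.1, 0.7]
finger_gap: 45.4
7.75 [ 570.6 -316.7  126.9] [-180.    -0.    76.7] [-0.7 -0.2  0.8] [ 0.061 -0.059  0.017] 44.73 -20.2 -0.008
```

View pics/s4.png

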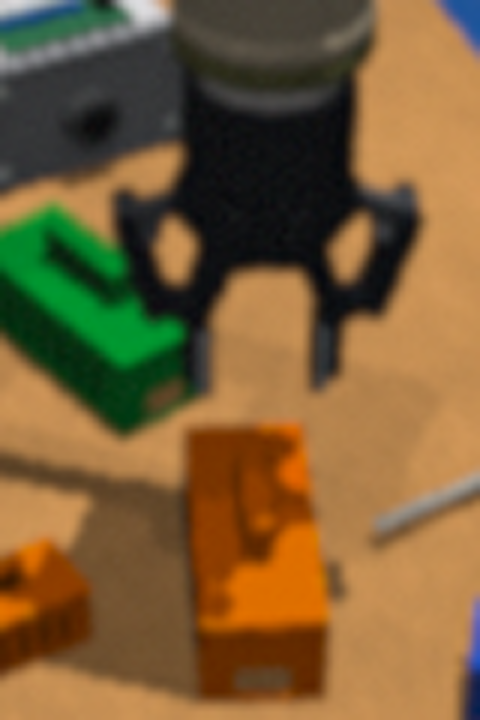

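View pics/t4.png

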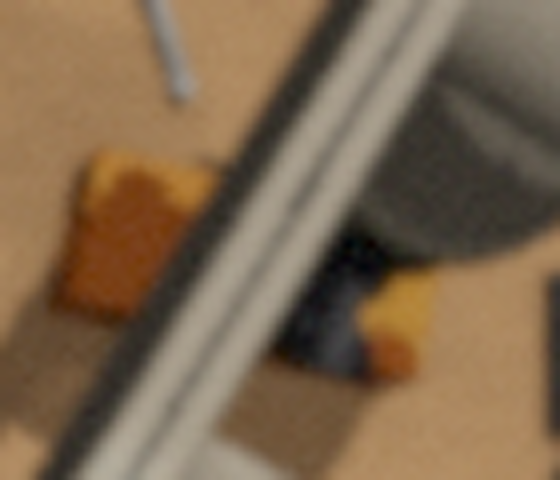

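```bash
python3 -m creep '{"translation":[[0,-1,20],[0,0,20],[0,0,16],[0,0,12],[0,0,4],[0,0,0]],"rotation":[[0,0,0],[0,0,0],[0,0,0],[0,0,0],[0,0,0],[0,0,0]],"claw":[45,45,45,45,45,45]}' 
python3 -m creep '{"translation":[[0,0,0],[0,0,0],[0,0,0],[0,0,0],[0,0,0]],"rotation":[[0,0,0],[0,0,0],[0,0,0],[0,0,0],[0,0,0]],"claw":[5,5,5,5,5]}' 80 >/dev/null;python3 st.py
```

```text
time: 8.35
tool_pos: [569.4, -317.3, 54.5]
tcp_rot: [-179.9, -0.0, 76.5]
ft_force: [-0.5, 0.7, 0.3]
finger_gap: 45.3
8.85 [ 570.1 -318.1   56.1] [179.9   0.   76.5] [-1.2  1.3  6.2] [-0.009  0.093  0.032] 11.65 -20.1 0.006
```

```bash
python3 -m creep '{"translation":[[0,0,-5],[0,0,-15],[0,0,-25],[0,0,-30],[0,0,-30],[0,0,-25],[0,0,-10],[0,0,0],[0,0,0]],"rotation":[[0,0,0],[0,0,0],[0,0,0],[0,0,0],[0,0,0],[0,0,0],[0,0,0],[0,0,0],[0,0,0]],"claw":[5,5,5,5,5,5,5,5,5]}' >/dev/null;python3 st.py
python3 - <<'E'
from h import *
s=snapshot("side");crop(s,290,150,100,130,5,"s5.png")
t=snapshot("top");crop(t,380,170,100,80,6,"t5.png")
E
```

```text
9.75 [ 569.1 -317.4  193.9] [-179.9   -0.    76.5] [-0.1 -0.4 -1.3] [-0.001 -0.041 -0.05 ] 12.16 -20.1 -0.0
```

View pics/s5.png

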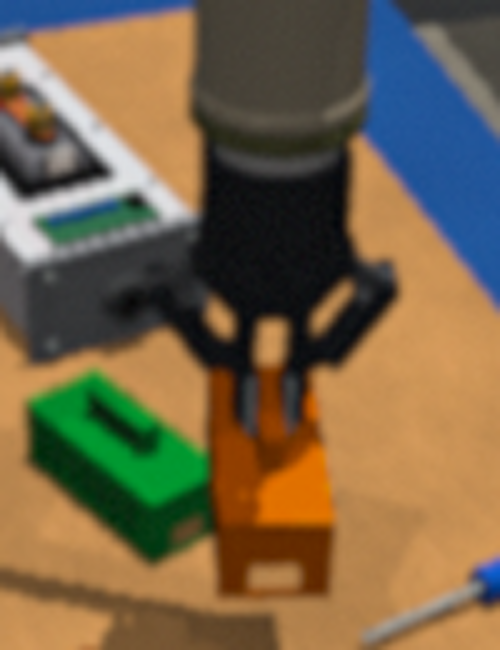

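View pics/t5.png

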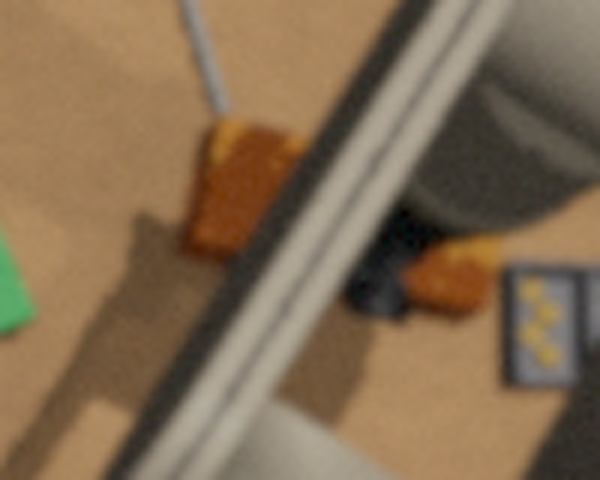

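Run:
```python
from h import *
t=snapshot("top");s=snapshot("side");x=sense();print(x["tool_pos"],x["tcp_rot"])
c=np.array([569.6,-317.6]);a=np.radians(76.5-90);R=np.array([[np.cos(a),-np.sin(a)],[np.sin(a),np.cos(a)]])
for snap,n,b,k in ((t,"t6.png",(380,170,100,80),6),(s,"s6.png",(290,190,100,100),6)):
    im=cv2.resize(snap["frame"][b[1]:b[1]+b[3],b[0]:b[0]+b[2],::-1],None,fx=k,fy=k,interpolation=cv2.INTER_CUBIC)
    for z in (191,140):
        q=np.array([[29,67],[-29,67],[-29,-67],[29,-67]])@R.T
        p=proj(snap,np.c_[q+c,np.full(4,z)]); pp=((p-b[:2]+.5)*k-.5)
        print(n,z,pp.round(0).tolist())
        cv2.polylines(im,[pp.round().astype(int).reshape(-1,1,2)],True,(255,255,0) if z==191 else (255,0,255),1)
    cv2.imwrite("pics/"+n,im)
```

```text
[ 568.76367008 -317.15940591  193.01891743] [-1.79829090e+02 -6.50163546e-02  7.64758656e+01]
t6.png 191 [[218.0, 112.0], [191.0, 236.0], [485.0, 309.0], [510.0, 184.0]]
t6.png 140 [[195.0, 133.0], [168.0, 253.0], [451.0, 323.0], [475.0, 203.0]]
s6.png 191 [[373.0, 185.0], [248.0, 187.0], [263.0, 376.0], [401.0, 374.0]]
s6.png 140 [[369.0, 272.0], [247.0, 274.0], [261.0, 468.0], [396.0, 465.0]]
```

View pics/t6.png

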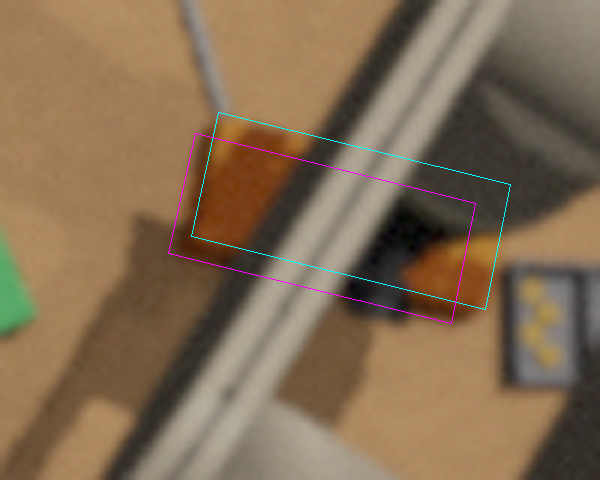

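View pics/s6.png

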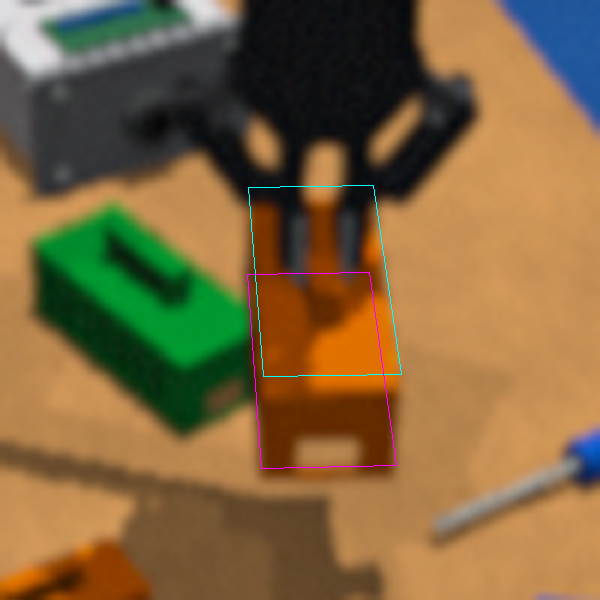

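The cover is held level. Its centre is about 1–2 mm toward -y in the hand. I'll carry it above the block.

```bash
python3 -m creep '{"translation":[[15,-4.4,-20],[35,-10.2,0],[42,-12.3,0],[42,-12.3,0],[42,-12.3,0],[42,-12.3,0],[42,-12.3,0],[42,-12.3,0],[42,-12.3,0],[42,-12.3,0]],"rotation":[[0,0,0],[0,0,0],[0,0,0],[0,0,0],[0,0,0],[0,0,0],[0,0,0],[0,0,0],[0,0,0],[0,0,0]],"claw":[5,5,5,5,5,5,5,5,5,5]}' >/dev/null;python3 st.py
python3 -m creep '{"translation":[[42,-12.3,0],[35,-10.2,0],[20,-6,0],[7.3,-2.1,0],[0,0,0],[0,0,0],[0,0,0],[0,0,0],[0,0,0],[0,0,0]],"rotation":[[0,0,0],[0,0,0],[0,0,0],[0,0,0],[0,0,-0.11],[0,0,-0.11],[0,0,-0.11],[0,0,-0.11],[0,0,0],[0,0,0]],"claw":[5,5,5,5,5,5,5,5,5,5]}' >/dev/null;python3 st.py
python3 - <<'E'
from h import *
t=snapshot("top");s=snapshot("side");x=sense();print(x["tool_pos"],x["tcp_rot"])
crop(t,190,170,130,90,6,"t7.png");crop(s,240,110,100,110,6,"s7.png")
E
```

```text
10.95 [549.2  85.7 214.3] [-179.9    0.    76.5] [ 1.1 -0.  -0.4] [ 0.016 -0.015 -0.032] 12.01 17.1 -1.666
11.95 [544.6 191.9 214.6] [-180.     0.   101.5] [ 0.5 -0.2 -1.7] [ 0.035 -0.013  0.023] 12.21 2.9 -0.351
[544.62722481 192.15913254 214.85389756] [-1.79979255e+02  7.92345608e-03  1.01516582e+02]
```

View pics/t7.png

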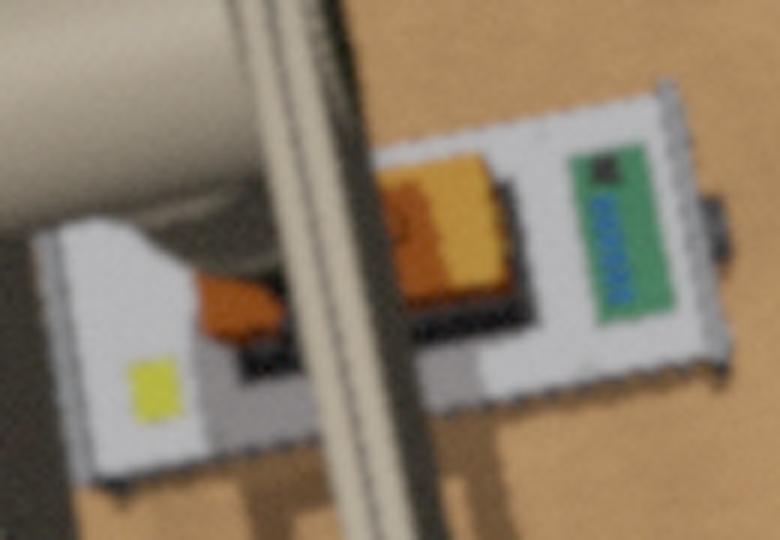

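View pics/s7.png

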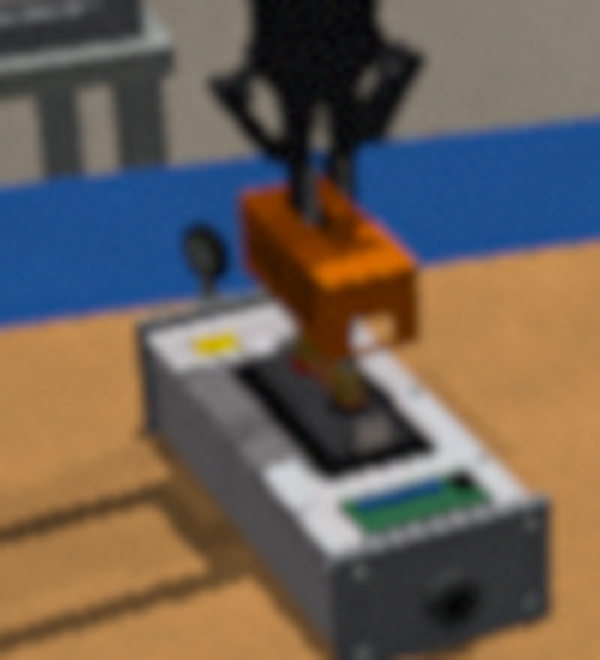

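```bash
python3 -m creep '{"translation":[[0,0,10],[0,0,14],[0,0,12],[0,0,8],[0,0,4],[0,0,0],[0,0,0]],"rotation":[[0,0,0],[0,0,0],[0,0,0],[0,0,0],[0,0,0],[0,0,0],[0,0,0]],"claw":[5,5,5,5,5,5,5]}' >/dev/null;python3 st.py
python3 - <<'E'
from h import *
t=snapshot("top");s=snapshot("side");x=sense();print(x["tool_pos"],x["tcp_rot"])
crop(t,215,180,75,60,10,"t8.png");crop(s,265,130,60,60,10,"s8.png")
np.save("t8.npy",t,allow_pickle=True);np.save("s8.npy",s,allow_pickle=True)
# predicted: cover with centre (545,190.8), underside 112; flange
a=np.radians(11.6);R=np.array([[np.cos(a),-np.sin(a)],[np.sin(a),np.cos(a)]]);c=np.array([545.,190.8])
q=np.array([[1,1],[-1,1],[-1,-1],[1,-1]])
for nm,sn,b in (("t",t,(215,180)),("s",s,(265,130))):
  for l,h,z in (("covtop",(29,67),163),("covbot",(29,67),112),("flange",(37,74),88),("plinth",(24.5,62.5),100)):
    p=proj(sn,np.c_[(q*h)@R.T+c,np.full(4,z)]);print(nm,l,((p-b+.5)*10-.5).round(0).tolist())
E
```

```text
12.75 [544.8 192.7 167.4] [180.   -0.  101.7] [ 0.3 -0.2 -1.5] [ 0.031 -0.069  0.001] 12.04 2.7 0.002
[545.09219277 192.73959213 167.88603787] [ 1.79925452e+02 -3.93149405e-03  1.01688012e+02]
t covtop [[79.0, 279.0], [112.0, 487.0], [599.0, 394.0], [562.0, 187.0]]
t covbot [[119.0, 307.0], [151.0, 507.0], [618.0, 418.0], [583.0, 219.0]]
t flange [[109.0, 297.0], [149.0, 548.0], [656.0, 451.0], [611.0, 201.0]]
t plinth [[146.0, 326.0], [173.0, 493.0], [604.0, 411.0], [575.0, 244.0]]
s covtop [[293.0, 201.0], [149.0, 233.0], [295.0, 391.0], [446.0, 354.0]]
s covbot [[298.0, 321.0], [157.0, 354.0], [300.0, 517.0], [448.0, 479.0]]
s flange [[312.0, 364.0], [134.0, 406.0], [290.0, 589.0], [478.0, 540.0]]
s plinth [[293.0, 356.0], [174.0, 385.0], [308.0, 537.0], [432.0, 505.0]]
```

View pics/t8.png

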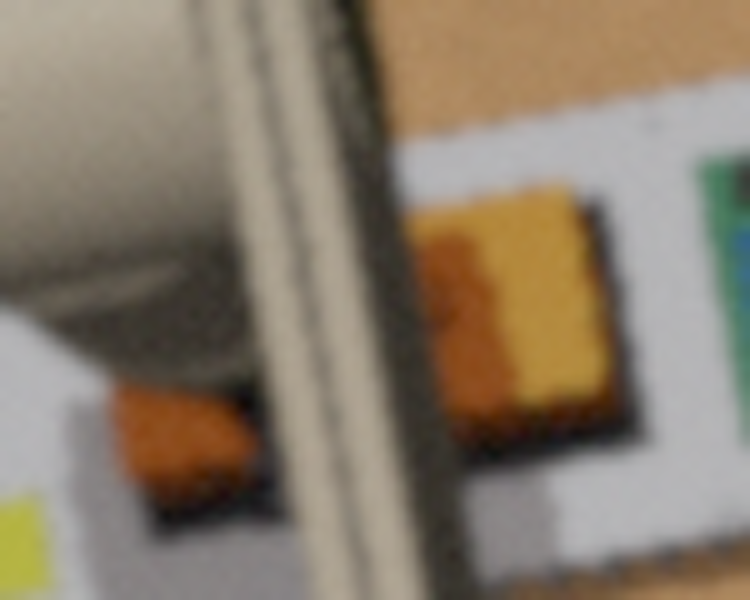

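View pics/s8.png

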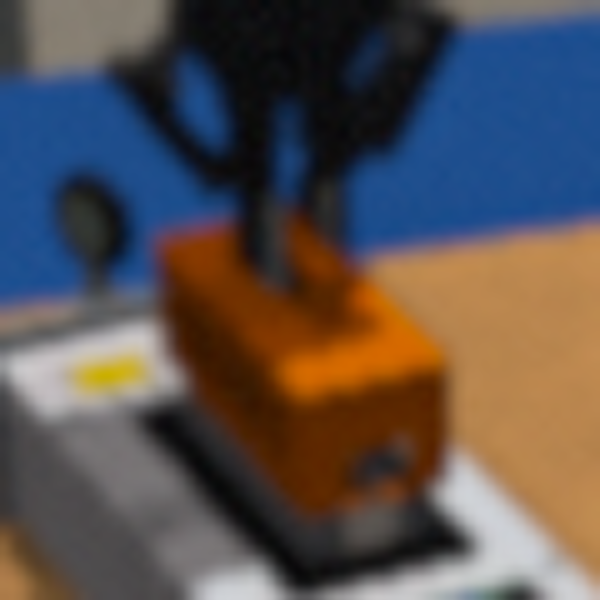

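Run:
```python
from meas import *
from scipy.ndimage import map_coordinates
def prof(sn,A,B,n=41,ch=None):
    # pixel profile between world pts A,B ; returns orange-ness & brightness
    W=np.linspace(A,B,n); p=proj(sn,W); f=sn["frame"].astype(float)
    v=np.stack([map_coordinates(f[...,c],[p[:,1],p[:,0]],order=1) for c in range(3)],1); return v
a=np.radians(11.6);ex=np.array([np.cos(a),np.sin(a),0]);ey=np.array([-np.sin(a),np.cos(a),0])
t=np.load("t8.npy",allow_pickle=True).item();c=np.array([545.,190.8,0])
for z in (163,):
  print("right end (y<0), profiles along y at x offsets")
  for x in (-20,-10,0,10,20):
    v=prof(t,c+ex*x-ey*52+[0,0,z],c+ex*x-ey*84+[0,0,z],33); print(x,[f"{int(r)}/{int(b)}" for r,g,b in v][::1][4:30])
  print("left end")
  for x in (-25,-20,-15,-10):
    v=prof(t,c+ex*x+ey*52+[0,0,z],c+ex*x+ey*84+[0,0,z],33); print(x,[f"{int(r)}/{int(b)}" for r,g,b in v][4:30])
```

```text
right end (y<0), profiles along y at x offsets
-20 ['179/61', '179/61', '179/61', '179/62', '179/62', '178/62', '178/63', '178/62', '177/60', '175/59', '171/59', '167/59', '156/53', '143/46', '130/38', '114/39', '99/42', '86/45', '83/55', '80/65', '85/78', '100/97', '116/115', '130/131', '145/146', '158/161']
-10 ['179/63', '179/62', '179/62', '179/62', '179/63', '179/63', '178/62', '177/61', '175/59', '171/57', '166/55', '158/52', '149/49', '139/46', '128/43', '116/40', '105/40', '98/48', '92/56', '93/69', '102/88', '112/107', '125/125', '141/141', '156/157', '164/165']
0 ['179/62', '179/63', '179/62', '179/61', '178/60', '179/60', '179/59', '178/59', '177/59', '175/58', '171/56', '166/54', '160/53', '148/48', '135/42', '122/39', '110/44', '98/50', '90/57', '89/67', '89/77', '99/93', '114/111', '128/130', '141/143', '154/155']
10 ['180/59', '180/60', '179/60', '179/61', '179/60', '179/59', '179/58', '179/60', '179/61', '175/59', '170/57', '165/55', '150/46', '136/39', '121/33', '106/35', '90/36', '79/41', '78/53', '77/66', '87/83', '104/102', '120/121', '135/137', '150/151', '163/16
[... 702 characters left out ...]
/124', '132/126', '133/129', '135/132', '137/135', '141/139', '146/143', '150/148', '157/155', '164/163', '169/169', '171/172', '173/174']
-15 ['138/24', '139/28', '140/31', '141/36', '140/44', '140/53', '139/64', '137/77', '135/89', '133/98', '132/107', '132/116', '131/120', '131/123', '131/126', '134/129', '136/132', '139/135', '142/138', '145/142', '150/148', '156/156', '162/163', '167/168', '172/174', '176/177']
-10 ['137/28', '138/31', '139/33', '139/39', '139/45', '139/52', '137/62', '135/72', '134/84', '134/97', '134/109', '134/116', '134/122', '134/128', '135/130', '135/131', '137/134', '140/137', '143/140', '148/145', '154/152', '159/158', '165/165', '171/171', '177/177', '178/178']
```

Run:
```python
from meas import *
from scipy.ndimage import map_coordinates
def prof(sn,A,B,n):
    W=np.linspace(A,B,n); p=proj(sn,W); f=sn["frame"].astype(float)
    return np.stack([map_coordinates(f[...,c],[p[:,1],p[:,0]],order=1) for c in range(3)],1)
a=np.radians(11.6);ex=np.array([np.cos(a),np.sin(a),0]);ey=np.array([-np.sin(a),np.cos(a),0])
t=np.load("t8.npy",allow_pickle=True).item();t0=np.load("t0.npy",allow_pickle=True).item();c=np.array([545.,190.8,0])
print("cover +x edge, from 18");
for y in (-60,-50,-40,-35): print(y,[f"{int(r)}/{int(b)}" for r,g,b in prof(t,c+ey*y+ex*18+[0,0,163],c+ey*y+ex*40+[0,0,163],23)])
print("cover -x edge bright->wall, from 18");
for y in (-66,-63,-60,-57): print(y,[f"{int(r)}/{int(b)}" for r,g,b in prof(t,c+ey*y-ex*18+[0,0,163],c+ey*y-ex*40+[0,0,163],23)])
print("flange ends z88")
for sgn in (1,-1):
  V=np.mean([prof(t0,c+ex*x+sgn*ey*60+[0,0,88],c+ex*x+sgn*ey*84+[0,0,88],25)[:,0] for x in (-33,-31,-29,30,32)],0); print(sgn,V.round().astype(int))
print("flange sides z88")
for sgn in (1,-1):
  V=np.mean([prof(t0,c+ey*y+sgn*ex*26+[0,0,88],c+ey*y+sgn*ex*48+[0,0,88],23)[:,0] for y in range(-60,61,10)],0); print(sgn,V.round().astype(int))
```

```text
cover +x edge, from 18
-60 ['179/57', '178/56', '178/55', '179/58', '180/60', '180/62', '180/63', '180/65', '179/71', '178/79', '177/86', '176/101', '176/119', '175/136', '175/148', '176/159', '177/169', '178/173', '179/177', '180/180', '180/181', '181/182', '181/182']
-50 ['179/60', '178/59', '178/59', '177/58', '177/57', '178/59', '179/61', '179/64', '179/70', '179/76', '179/89', '179/106', '179/122', '179/137', '180/152', '180/166', '180/171', '180/176', '180/180', '181/181', '181/182', '180/182', '180/182']
-40 ['152/36', '156/40', '160/44', '164/48', '167/50', '170/51', '173/54', '174/60', '176/65', '177/77', '178/94', '178/111', '178/127', '177/142', '177/157', '178/165', '178/172', '179/178', '180/180', '181/181', '181/182', '180/181', '180/181']
-35 ['141/29', '142/30', '146/33', '150/36', '155/40', '161/45', '166/51', '171/58', '173/66', '176/75', '177/89', '178/106', '179/123', '179/138', '179/151', '178/164', '178/170', '179/175', '179/179', '180/180', '181/181', '181/182', '180/181']
cover -x edge bright->wall, from 18
-66 ['172/59', '171/59', '171/59', '169/58', '166/56'
[... 580 characters left out ...]
, '37/19', '30/20', '28/23', '38/35']
-57 ['179/60', '179/60', '179/61', '178/61', '176/60', '170/56', '164/52', '155/48', '144/44', '132/40', '117/34', '102/27', '88/21', '79/16', '71/12', '64/12', '59/17', '53/22', '46/24', '39/23', '31/23', '34/30', '39/39']
flange ends z88
1 [ 63  62  62  61  60  58  58  60  63  69  77  87 100 114 128 140 150 160
 166 171 175 176 177 178 178]
-1 [ 66  67  68  69  68  68  69  71  74  81  91 101 114 128 142 153 161 168
 172 174 176 177 177 178 178]
flange sides z88
1 [ 89  80  71  65  60  58  57  61  68  78  92 107 123 137 149 159 166 171
 175 176 177 177 178]
-1 [ 54  55  56  58  61  66  74  85  99 114 129 143 154 163 169 173 175 176
 177 177 178 178 178]
```

In the top view the cover's centre is level with the flange's in x (+1.3 against +1.2 mm) but 3.4 mm short in y. I'll correct that, lower a little and look again.

```bash
python3 -m creep '{"translation":[[3.3,0,0],[0,0,3],[0,0,3],[0,0,2],[0,0,0]],"rotation":[[0,0,0],[0,0,0],[0,0,0],[0,0,0],[0,0,0]],"claw":[5,5,5,5,5]}' >/dev/null;python3 st.py
python3 - <<'E'
from meas import *
from scipy.ndimage import map_coordinates
t=snapshot("top");s=snapshot("side")
crop(s,265,130,60,60,10,"s9.png");crop(t,215,180,75,60,10,"t9.png")
def prof(sn,A,B,n):
    W=np.linspace(A,B,n); p=proj(sn,W); f=sn["frame"].astype(float)
    return np.stack([map_coordinates(f[...,c],[p[:,1],p[:,0]],order=1) for c in range(3)],1)
a=np.radians(11.6);ex=np.array([np.cos(a),np.sin(a),0]);ey=np.array([-np.sin(a),np.cos(a),0]);c=np.array([545.,190.8,0]);z=154
print(np.mean([prof(t,c+ex*x-ey*56+[0,0,z],c+ex*x-ey*80+[0,0,z],25)[:,0] for x in (-20,-10,0,10,20)],0).round())
print(np.mean([prof(t,c+ex*x+ey*56+[0,0,z],c+ex*x+ey*80+[0,0,z],25)[:,2] for x in (-22,-18,-14,-10)],0).round())
E
```

```text
13.35 [543.6 195.7 158.4] [-179.9    0.   101.7] [-0.1  0.4 -2.5] [-0.006 -0.007  0.026] 11.99 3.0 -0.0
[179. 179. 179. 179. 179. 177. 174. 169. 161. 151. 138. 125. 111.  97.
  87.  79.  74.  73.  77.  87. 100. 116. 132. 147. 159.]
[ 27.  26.  27.  28.  30.  32.  35.  39.  47.  58.  70.  83.  95. 105.
 113. 119. 124. 127. 129. 130. 130. 131. 134. 137. 142.]
```

View pics/s9.png

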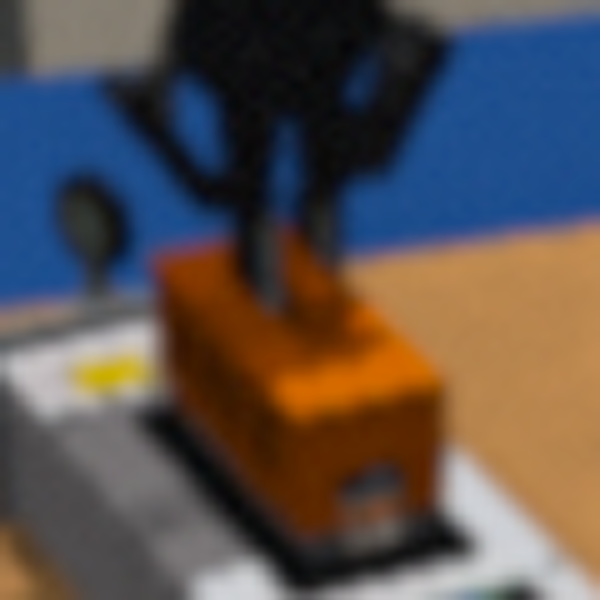

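View pics/t9.png

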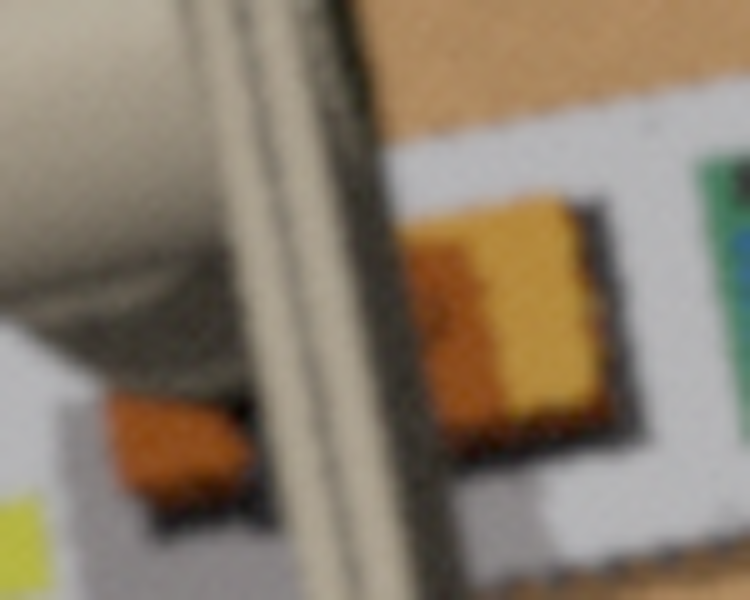

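The cover is now centred to within 0.5 mm. Pressing down in small steps.

```bash
for i in 1; do python3 -m creep '{"translation":[[0,0,2],[0,0,2]],"rotation":[[0,0,0],[0,0,0]],"claw":[5,5]}' 100 >/dev/null;python3 st.py; done
python3 -m creep '{"translation":[[0,0,1.5]],"rotation":[[0,0,0]],"claw":[5]}' >/dev/null;python3 st.py
python3 -m creep '{"translation":[[0,0,1.5]],"rotation":[[0,0,0]],"claw":[5]}' >/dev/null;python3 st.py
```

```text
13.65 [544.3 195.8 155.4] [180.    0.  101.7] [-0.4 -0.1  1.7] [-0.11  -0.039  0.   ] 11.48 3.0 0.001
13.75 [544.3 195.9 154. ] [179.9   0.  101.7] [0.2 0.1 4.3] [-0.142  0.056 -0.013] 11.34 3.0 -0.002
13.85 [544.5 195.9 152.9] [179.9  -0.  101.7] [-0.4 -1.   4.8] [-0.156  0.149  0.002] 11.58 3.0 -0.003
```

```bash
python3 -m creep '{"translation":[[0,0,1.5]],"rotation":[[0,0,0]],"claw":[5]}' >/dev/null;python3 st.py
python3 -m creep '{"translation":[[0,0,1.5]],"rotation":[[0,0,0]],"claw":[5]}' >/dev/null;python3 st.py
python3 -m creep '{"translation":[[0,0,1.5]],"rotation":[[0,0,0]],"claw":[5]}' >/dev/null;python3 st.py
python3 -m creep '{"translation":[[0,0,1.5]],"rotation":[[0,0,0]],"claw":[5]}' >/dev/null;python3 st.py
```

```text
13.95 [544.7 196.  151.8] [179.9  -0.  101.7] [-0.7 -0.1  9.1] [-0.22   0.288 -0.001] 11.87 3.0 -0.005
14.05 [544.9 196.2 150.5] [179.9  -0.  101.7] [0.7 0.5 1. ] [-0.405 -0.128 -0.084] 12.21 3.0 -0.065
14.15 [544.7 195.9 148.4] [179.9   0.  101.7] [ 2.  -0.1  2.7] [-0.161 -0.282 -0.02 ] 11.73 3.0 0.026
14.25 [544.3 195.7 146.3] [179.9   0.  101.7] [ 0.8 -0.2 -2.2] [-0.029 -0.022 -0.043] 11.66 3.0 0.025
```

```bash
python3 -m creep '{"translation":[[0,0,1.5]],"rotation":[[0,0,0]],"claw":[5]}' >/dev/null;python3 st.py
python3 -m creep '{"translation":[[0,0,1]],"rotation":[[0,0,0]],"claw":[5]}' >/dev/null;python3 st.py
python3 - <<'E'
from meas import *
t=snapshot("top");s=snapshot("side")
crop(s,265,130,60,60,10,"s10.png");crop(t,215,180,75,60,10,"t10.png")
E
```

```text
14.35 [543.4 195.8 144.2] [-179.9   -0.   101.7] [-6.4 -2.3 18.4] [-0.53   0.889 -0.019] 11.57 3.0 0.014
14.45 [543.6 195.8 144.2] [-180.    -0.   101.7] [-6.7 -3.  16.5] [-0.489  1.228 -0.01 ] 11.56 3.0 0.012
```

View pics/s10.png

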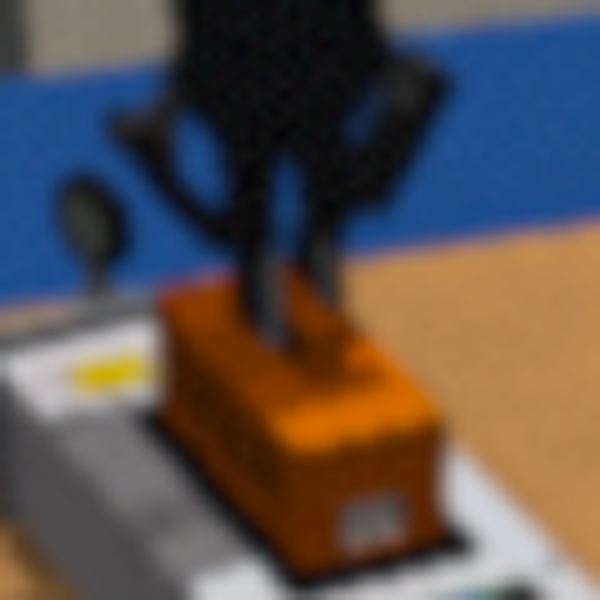

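View pics/t10.png

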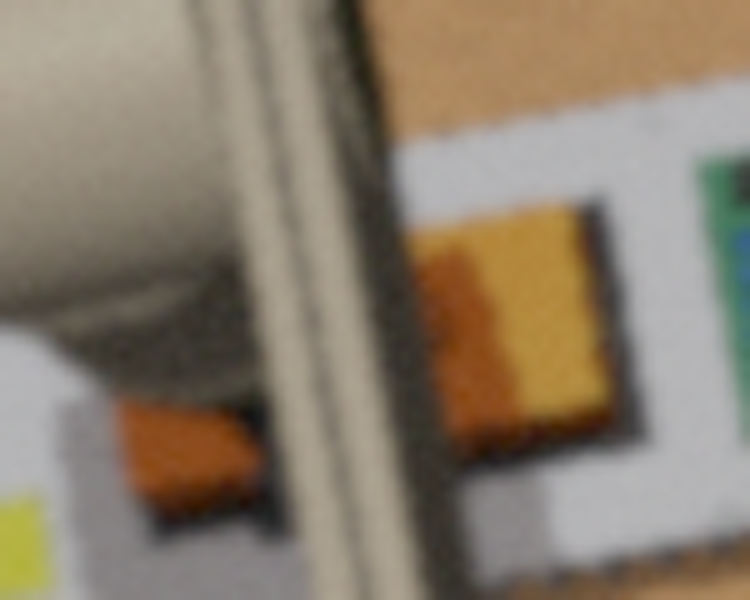

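The side view shows the white latch filling the window at about (375,520), and the rim is down on the black flange. The TCP height of 144.2 matches seat plus grip height (88 + 56.1). Next I'll relieve the side load, press firmly, then settle near 10 N.

```bash
python3 -m creep '{"translation":[[0,-0.7,0],[0,0,0]],"rotation":[[0,0,0],[0,0,0]],"claw":[5,5]}' >/dev/null;python3 st.py
python3 -m creep '{"translation":[[0,0,0.5],[0,0,0]],"rotation":[[0,0,0],[0,0,0]],"claw":[5,5]}' >/dev/null;python3 st.py
python3 -m creep '{"translation":[[0,0,0.5],[0,0,0]],"rotation":[[0,0,0],[0,0,0]],"claw":[5,5]}' >/dev/null;python3 st.py
```

```text
14.75 [543.3 195.7 144.2] [180.   -0.  101.7] [-0.8 -1.   6.7] [-0.238  0.159 -0.046] 11.5 3.0 0.015
14.95 [543.4 195.7 144.2] [180.   -0.  101.7] [-3.9 -1.5 11. ] [-0.282  0.485  0.002] 11.54 3.0 0.014
15.15 [543.4 195.8 144.1] [180.   -0.  101.7] [-6.7 -3.2 14.2] [-0.363  0.808  0.016] 11.1 3.0 0.013
```

```bash
python3 -m creep '{"translation":[[0,-0.7,1.5],[0,0,1],[0,0,0]],"rotation":[[0,0,0],[0,0,0],[0,0,0]],"claw":[5,5,5]}' >/dev/null;python3 st.py
python3 -m creep '{"translation":[[0,-0.6,-0.8],[0,0,-0.8],[0,0,0]],"rotation":[[0,0,0],[0,0,0],[0,0,0]],"claw":[5,5,5]}' >/dev/null;python3 st.py
```

```text
15.45 [543.4 195.7 144.1] [179.9   0.  101.7] [-11.   -3.3  28. ] [-0.78   1.83  -0.002] 11.38 3.0 0.009
15.75 [543.1 195.7 144. ] [179.8  -0.  101.7] [-2.5 -1.3 14.5] [-0.343  0.291  0.032] 12.07 3.0 0.016
```

```bash
python3 -m creep '{"translation":[[0,0,-0.5],[0,0,0],[0,0,0]],"rotation":[[0,0,0],[0,0,0],[0,0,0]],"claw":[5,5,5]}' >/dev/null;python3 st.py
python3 - <<'E'
from meas import *
t=snapshot("top");s=snapshot("side")
crop(s,265,130,60,60,10,"s11.png");cv2.imwrite("pics/t11.png",t["frame"][:,:,::-1]);cv2.imwrite("pics/s11f.png",s["frame"][:,:,::-1])
t0=np.load("t0.npy",allow_pickle=True).item()
d=np.abs(t["frame"].astype(int)-t0["frame"]).max(2)
for n,(x,y,w,h) in dict(driver=(395,135,30,60),tray=(458,208,40,32),lens=(158,215,30,25)).items(): print(n,d[y:y+h,x:x+w].max(), (d[y:y+h,x:x+w]>40).sum())
# rim height: flange vs orange lower edge in the side view
a=np.radians(11.6);R=np.array([[np.cos(a),-np.sin(a)],[np.sin(a),np.cos(a)]]);c=np.array([545.3,191.2])
q=np.array([[1,1],[-1,1],[-1,-1],[1,-1]])*[29,67]
for z in (88,91,94,139): print(z,((proj(s,np.c_[q@R.T+c,np.full(4,z)])-[265,130]+.5)*10).round().tolist()[1:])
E
python3 st.py
```

```text
16.05 [543.1 195.7 144. ] [179.8  -0.  101.7] [-1.5 -1.  11. ] [-0.141 -0.013  0.044] 11.38 3.0 0.018
driver 11 0
tray 11 0
lens 53 50
88 [[161.0, 410.0], [304.0, 575.0], [450.0, 536.0]]
91 [[161.0, 403.0], [303.0, 567.0], [450.0, 529.0]]
94 [[161.0, 396.0], [303.0, 560.0], [450.0, 522.0]]
139 [[154.0, 291.0], [298.0, 451.0], [448.0, 414.0]]
16.15 [543.1 195.7 144. ] [179.8  -0.  101.7] [-1.6 -0.8 12. ] [-0.231 -0.007  0.059] 11.47 3.0 0.018
```

View pics/s11.png

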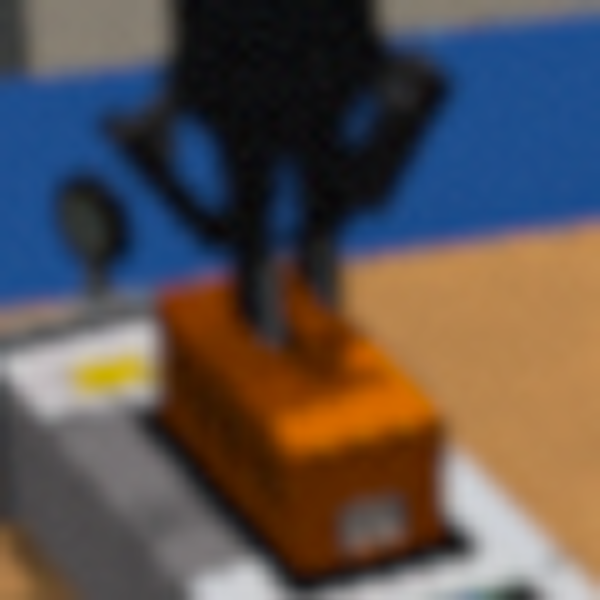

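View pics/s11f.png

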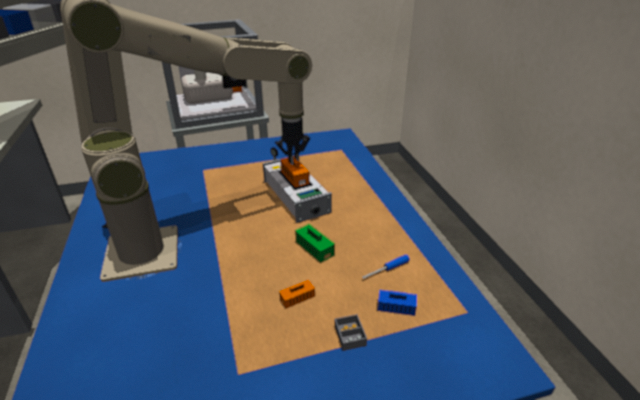

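View pics/t11.png

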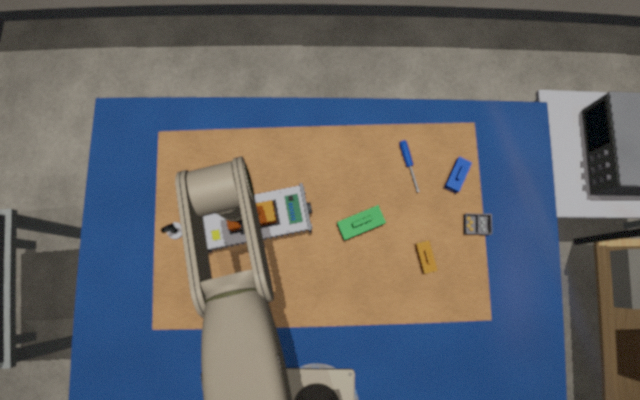

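```bash
python3 -m creep '{"translation":[[0,0,-0.1],[0,0,0],[0,0,0],[0,0,0]],"rotation":[[0,0,0],[0,0,0],[0,0,0],[0,0,0]],"claw":[5,5,5,5]}' >/dev/null;python3 st.py
python3 - <<'E'
from bench import *
print(hand_in()); x=sense(); print(x["time"],x["ft_force"],x["tool_pos"])
E
```

```text
16.55 [543.1 195.7 144. ] [179.8  -0.  101.7] [-1.7 -0.8 10.8] [-0.179 -0.115 -0.005] 11.56 3.0 0.018
the job is handed in; nothing more can be done
None
the job is handed in; nothing more can be done
```

The nut is tight and the orange cover is pressed home. I handed in at 16.6 s with the gripper still holding the rib and pressing down with about 10.8 N.

- **Nut:** I turned it clockwise until the wrist torque rose to about 1 N m (friction is 0.06 N m). The tool turned about 63° before the first resistance. After that the nut slipped in the fingers and I gripped harder to confirm the stop. In the top view, its white mark then pointed along the head's +y axis.
- **Cover fit:** In the top view the cover was 3.4 mm short along y, so I corrected it before pressing. My earlier estimate of its offset in the hand had been only 1–2 mm.
- **Pressing home:** The push rose to about 9 N (a little below the expected 10–20 N peak), dropped, then met a hard stop. At a brief 28 N the height did not change: 144.1 mm, against an expected 144.1 mm at the seat. In the side view, the rim is on the black flange and the white latch fills the -y window.
- **Not seen directly:** The +y latch window faces away from both cameras. I judged it only from the level seating and the matching height.
- **Bystanders:** The screwdriver and screw tray are unchanged in the pictures. The lens mount stands where it was. It differed a little between pictures, which I put down to the arm or its shadow beside it.

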